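# Run the sample carriage round the L slot to the detector

## Robot

A 6-joint arm with a two-finger parallel gripper is mounted at the origin on the work surface; the furniture and walls round the work are solid. World frame = base frame: x ahead of the robot, y to its left, z up, the work surface at z = 0. Lengths are in mm, angles in degrees, forces in N, time in s.
With the tool pointing down it reaches from about 350 to 950 mm from the base axis. Payload 17.4 kg.
Tool frame: the origin (TCP) lies midway between the tips of the shut fingers; the grasp point (between the pads) lies bot.hold_point_z behind it (bot.hold_point_z is the distance from the TCP to the grasp point, in mm); z points along the fingers, y is the direction in which the jaws open and shut (so a half turn about z gives the same grasp; the last joint's range is limited). The gripper opens to 93 mm and grips with 3 to 60 N. Pads are 15 mm wide; open, the fingers measure 128 mm over their backs; the gripper's body (75 mm by 188 mm) begins 65 mm behind the grasp point.
Start: joints at [-67.827, 6.646, 82.598, -0, 90.757, -2.166], TCP at [278.185, -615.017, 218.646] pointing down, gripper open.
Joint ranges: [-162.19, 162.19], [-47.58, 125.68], [4.15, 143.07], [-65.23, 245.23], [0.69, 171.88], [-170.13, 170.13]. Speed limits (degrees/s): [108.29, 108.29, 127.2, 180, 180, 180].

## Interface

Orientations are given as a 3x3 rotation matrix whose columns are the frame's x, y, z axes.
In Python, from plant import sensors, read_camera, camera_params, ticket, boxes_of, landmark_of, bot gives the robot as it stands. The module is installed in compiled form; this text tells all that it offers.
- The arm moves only by the tool jog_arm, never from a script. Its argument "steps" is a list of rows, each a list of 4 numbers: the shift along the tool's x, y, z in mm, then the turn about the tool's z in rad. A call has 1 to 10 rows; each row is the pose to reach, as a shift and turn from the pose commanded when the call began, along the tool's axes at that moment; what a row does not reach only later rows make up. A row lasts 1/8 s, in which the tool goes at most 62.5 mm and 10.7 degrees, less where a joint would pass 70% of its speed; a pose out of reach is approached as far as the arm can. A call with a gripper value outside its range is refused whole. "fingers" is the finger opening in mm, from 0 to 93, set as the call begins (left out, the last holds). The fingers move at their own pace and stop on an object; "force" is the grip in N (left out, the last holds). Time passes only in rows, so rows that repeat a pose let the fingers close. It gives the time, the measured TCP pose, the force and the opening at its end, in the units of the state.
- sensors.get_obs(): the state, without advancing time (a new reading comes with each control period).
- read_camera(name): name is "scene" or "top" or "wrist"; returns the picture (400x640x3 uint8, blue, green, red); there is no depth.
- camera_params(name): a dict with "camera_matrix" (3x3 intrinsics, pixels), "rvec" (rotation vector, rad) and "tvec" (3), from world to camera coordinates, as OpenCV has them; the wrist camera has in their place "tool_from_camera" (4x4, takes a point from camera to tool coordinates, whose origin is the TCP and whose axes are the flange's). Camera axes: x right, y down, z forward; pixel columns grow to the right and rows downward; lengths in mm; the calibration is good to about 2 mm. A picture is of the moment at which its call begins: read the wrist's pose just before it. camera_params takes no time and is no camera call.
- ticket.finish_job(): hands the job in, once; it reports no verdict.
Trained networks look in the newest picture that a camera, given by its name, has taken for a name from the list of things; names that differ only in an ending like _2 or _b are one class to them, and where a whole thing is asked for, a point or a joint stands for the part that bears it (a point fixed in the world has none). Each returns a list of dicts, best first, with "p" (0 to 1); they miss things now and then, are a little off and sometimes report something else, mostly with a low value. They report only what shows in the picture. A call takes as long as a camera call.
- boxes_of(camera, target): "centre" ([column, row] in pixels, amid what is visible of it).
- landmark_of(camera, target): "centre" ([column, row] in pixels: a listed point, or the origin of a listed thing).
The state is a dict: "time_s": time; "joints": joint angles; "qvel": joint speeds; "tau": joint torques, N m; "ee_pos": TCP position; "tool_rot": TCP orientation; "ft_force": force on the tool from outside, world axes, zero at the start; "torque": the same for the moment, N m; "width": opening from 0.0 (shut) to 1.0 (fully open).
Only numpy, scipy, OpenCV 4.12 (cv2) and the standard library are available. Lean on these libraries where they do the work, as an engineer would, in place of code of your own. Each camera call takes 0.05 s, during which the arm holds its last target.

## Task

Bring the vial to its reading position: with the fingertips, push the round black carriage along the L-shaped slot of the reader to the corner, then push it round the corner to the very end of the slot, fully home by the detector head. Only push the carriage: do not lift it and do not touch the vial standing in it, which must stay seated and upright. Leave the other things on the bench where they are.

Things in the scene. Friction and masses are not known exactly. Their poses are not given: they have to be found in the camera images.
- reader: fixed flat grey box, 180 mm (x) by 198 mm (y -90..+108), with a bright guide plate, its top at z = 30 mm. Origin at bench height, centre of plate. L slot, 22 mm wide: leg 1 along its +x (away from robot) at y = -45 mm from x = -45 to +45; leg 2 from there along its +y (left) at x = +45, to y = +45. Grey detector head beyond the end: x 18..72, y 74..104, top z = 78 mm. Yaw within 0.35 rad
- slot_start (a point): on the plate's top (30 mm above the bench), centre of the carriage's axis when it stands at the very start of the slot's first leg
- slot_corner (a point): on the plate's top, nominal place of the carriage's axis at the slot's corner. The pin has 3 mm play to each side: leg 1's stop is 3 mm past this point, and the carriage turns into leg 2 only from within 3 mm of it
- slot_end (a point): on the plate's top, centre of the carriage's axis when its pin touches the end of the second leg: the reading position. The drum then still clears the detector head by 5 mm
- carriage: black stepped drum, 48 mm diameter for its lower 12 mm, 44 mm above, 26 mm high (30 to 56 mm above the bench), 0.25 kg, sliding on the plate. Its 16 mm pin goes through the slot to a foot that keeps it captive, with 3 mm play upward. No spring: it stays where pushed, friction 1 to 4 N. Origin on its axis at the drum's underside, z up; yaw means nothing. Starts in leg 1, 0 to 40 mm from its start
- vial: small vial with a dark cap, 18 mm in diameter and 48 mm tall, standing loosely in the 14 mm deep socket in the middle of the carriage's top, so that its cap reaches 90 mm above the bench. Origin at the centre of its underside, z up
- tip_box: bystander: closed pipette tip box, 85 x 112 x 76 mm, left of the reader and far away. Origin at the centre of its underside
- rack_strip: bystander: flat green rack strip, 42 x 100 x 16 mm, near right. Origin at the centre of its underside
- plain_bottle: bystander: white screw-cap bottle, 62 mm in diameter and 126 mm tall, left of the reader. Origin at the centre of its underside
- mortar_small: bystander: white mortar with a red band, 108 x 119 x 59 mm, near left. Origin at the centre of its underside

How it is judged (in metres and radians):
On the way, in this order (a step that is already met when the one before it is completed fails the run):
1. the carriage has been pushed along the first leg to the corner (x of carriage in the frame of reader above 0.041 m and y of carriage in the frame of reader below -0.03 m), for 0.1 s.
2. the carriage is at the end of the second leg (y of carriage in the frame of reader above 0.041 m), for 0.1 s.
At the end, for the whole second after the job is handed in: the carriage rests flat on the plate at the end of the slot's second leg, within 4 mm of the stop, and the vial still stands seated and upright in it (y of carriage in the frame of reader above 0.041 m and x of carriage in the frame of reader above 0.038 m and z of carriage in the frame of reader below 0.032 m and linear speed of carriage below 0.01 m/s and horizontal distance between vial and carriage below 0.006 m and z of vial in the frame of carriage below 0.016 m and angle between vial's own z axis and vertical below 0.25 rad); the robot touches nothing.
It fails at once if the carriage was lifted off the plate to the limit of its play (z of carriage in the frame of reader above 0.0323 m and angle between carriage's own z axis and vertical below 0.04 rad).
It fails at once if the vial was touched by the fingers (contact force between the fingers and vial above 1 N).
It fails at once if the vial came out of its socket or was tipped (z of vial in the frame of carriage above 0.02 m or angle between vial's own z axis and vertical above 0.4 rad).
It fails at once if a bystander was moved by more than 20 mm (distance of any of tip_box, rack_strip, plain_bottle, mortar_small from where it was at the start of the episode above 0.02 m).
It also fails if it takes over 45 s, if anything falls off the work surface, if the arm or the gripper's body presses on something with over 40 N, if the wrist force passes 120 N, or if a joint passes its speed limit or range.

## Working session

There is one attempt and no reset: what is moved stays moved. The work goes in short steps, Python scripts to look and compute and a tool call to move; the robot and the scene stay as the last step left them, time stands still between calls to the robot, and variables do not carry over. Pictures are saved under pics/ and viewed, and the job is handed in when it is done.

Besides the shell and the picture viewer there is one more tool, called after "Request:" as name(argument=value, ...), one argument or row to a line, values as JSON. jog_arm: Moves the arm, as the interface text tells. Its arguments: {"type":"object","properties":{"steps":{"type":"array","items":{"type":"array","items":{"type":"number"}}},"fingers":{"type":"number"},"force":{"type":"number"}},"required":["steps"]}

```bash
mkdir -p pics; ls
cat > h.py <<'E'
import numpy as np, cv2
from plant import sensors, read_camera, camera_params, ticket, boxes_of, landmark_of, bot
def ray(cam,px):
    p=camera_params(cam);R=cv2.Rodrigues(np.array(p['rvec'],float))[0];t=np.array(p['tvec'],float).ravel()
    d=R.T@np.linalg.inv(np.array(p['camera_matrix']))@np.array([px[0],px[1],1.]);o=-R.T@t
    return o,d
def at_z(cam,px,z):
    o,d=ray(cam,px);return o+d*(z-o[2])/d[2]
def proj(cam,P):
    p=camera_params(cam);return cv2.projectPoints(np.array(P,float).reshape(-1,3),np.array(p['rvec'],float),np.array(p['tvec'],float),np.array(p['camera_matrix'],float),None)[0].reshape(-1,2)
E
python3 - <<'E'
from h import *
np.set_printoptions(precision=2,suppress=True)
o=sensors.get_obs();print(o['time_s'],o['ee_pos'],o['tool_rot'],o['width'],bot.hold_point_z)
for c in ['top','scene']:
    cv2.imwrite(f'pics/{c}0.png',read_camera(c))
    for n,z in [('slot_start',30),('slot_corner',30),('slot_end',30),('carriage',30),('vial',42),('reader',0),('plain_bottle',0),('mortar_small',0),('tip_box',0),('rack_strip',0)]:
        for d in landmark_of(c,n)[:2]: print(c,n,round(d['p'],2),np.array(d['centre']),at_z(c,d['centre'],z))
print(sensors.get_obs()['time_s'])
E
```

```text
pics
0.0 [ 278.08 -614.81  217.89] [[ 0.91  0.41 -0.  ]
 [ 0.41 -0.91  0.  ]
 [ 0.   -0.   -1.  ]] 1.0015489367991544 18.8
top slot_start 0.84 [334.  194.6] [527.17  -4.78  30.  ]
top slot_corner 0.75 [343.4 153. ] [624.3  -26.29  30.  ]
top slot_end 0.57 [306.2 147.8] [635.5   59.86  30.  ]
top slot_end 0.43 [320.2 172.5] [578.11  27.18  30.  ]
top carriage 0.55 [334.6 185.9] [547.32  -6.1   30.  ]
top vial 0.39 [338.9 187.7] [541.62 -15.16  42.  ]
top reader 0.56 [320.8 174.6] [578.08  24.73   0.  ]
top plain_bottle 0.55 [196.7 215.3] [479.32 313.26   0.  ]
top plain_bottle 0.36 [321.1 172.9] [582.14  24.04   0.  ]
top mortar_small 0.83 [238.6 273. ] [346.56 213.35   0.  ]
top tip_box 0.7 [428.1 273.6] [ 347.41 -226.76    0.  ]
top tip_box 0.67 [200.4 150.6] [632.3  308.94   0.  ]
top rack_strip 0.66 [425.5 272.3] [ 350.38 -220.7     0.  ]
scene slot_start 0.71 [308.2 178. ] [526.75 -13.48  30.  ]
scene slot_corner 0.9 [287.9 158.9] [606.54 -16.42  30.  ]
scene slot_end 0.83 [260.7 171.5] [628.98  60.7   30.  ]
scene carriage 0.69 [306.9 174.7] [536.18 -18.05  30.  ]
scene vial 0.73 [282.7 180.6] [562.69  42.63  42.  ]
scene vial 0.43 [306.3 173.8] [534.15 -14.11  42.  ]
scene reader 0.59 [283.3 183.8] [573.46  34.15   0.  ]
scene plain_bottle 0.73 [223.  283.7] [477.93 320.44   0.  ]
scene mortar_small 0.89 [299.7 291.4] [335.98 204.33   0.  ]
scene tip_box 0.98 [192.9 237.4] [622.49 298.77   0.  ]
1.1
```

Run:
```python
from h import *
a=cv2.imread('pics/top0.png');b=cv2.imread('pics/scene0.png')
cv2.imwrite('pics/topc.png',cv2.resize(a[110:230,260:420],None,fx=5,fy=5,interpolation=cv2.INTER_CUBIC))
cv2.imwrite('pics/scenec.png',cv2.resize(b[110:230,210:370],None,fx=5,fy=5,interpolation=cv2.INTER_CUBIC))
```

```text
(no output)
```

View pics/top0.png

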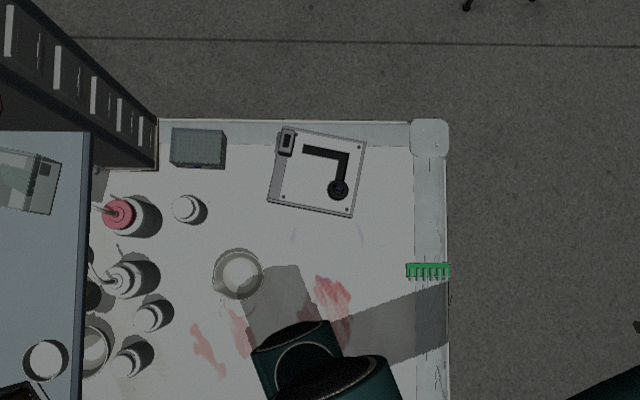

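View pics/topc.png

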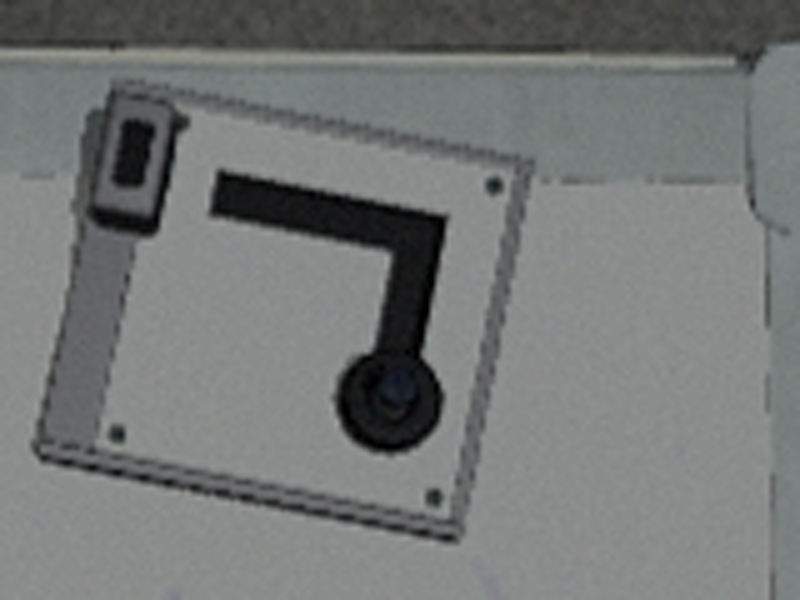

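View pics/scenec.png

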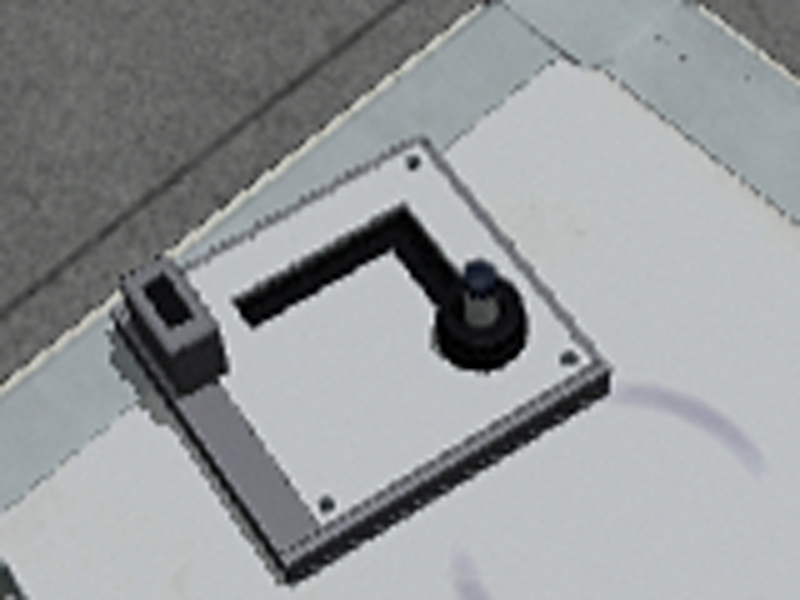

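Run:
```python
from h import *
from scipy.optimize import least_squares
np.set_printoptions(precision=2,suppress=True)
top=[((447,216),(56,-56)),((390,250),(34,-34)),((220,171),(56,53)),((211,214),(34,53)),((535,160),(90,-90)),((110,85),(90,108)),((38,447),(-90,108)),((460,525),(-90,-90))]
sc=[((403,205),(56,-56)),((392,250),(34,-34)),((235,300),(56,53)),((255,327),(34,53)),((422,138),(90,-90)),((608,370),(-90,-90)),((285,557),(-90,108))]
def W(q,p): 
    c,s=np.cos(q[2]),np.sin(q[2]);return np.array([[q[0]+c*x-s*y,q[1]+s*x+c*y,30] for x,y in p])
def fit(sets):
    f=lambda q:np.concatenate([(proj(c,W(q,[p for _,p in S]))-np.array([np.array(u)/5-0.4+off for u,_ in S])).ravel() for c,S,off in sets])
    r=least_squares(f,[580,20,0.2],loss='soft_l1');return r.x,f(r.x).reshape(-1,2)
T=('top',top,np.array([260,110]));S=('scene',sc,np.array([210,110]))
for s in ([T],[S],[T,S]):
    q,r=fit(s);print(q);print(r.T)
    print(W(q,[(-45,-45),(45,-45),(45,45)]))
# carriage: drum top centre at z=56 
print(at_z('top',(390/5-.4+260,402/5-.4+110),50)[:2],at_z('scene',(481/5-.4+210,318/5-.4+110),56)[:2])
# cap
print(at_z('top',(397/5-.4+260,380/5-.4+110),90)[:2],at_z('scene',(481/5-.4+210,270/5-.4+110),90)[:2])
```

```text
[581.1   25.7  -19.04]
[[ 0.19  0.49 -0.62 -0.67 -0.34  0.95 -0.26  0.36]
 [-0.34  0.21 -0.49  0.1  -0.44 -2.03  1.27  2.41]]
[[528.53 -10.17  30.  ]
 [616.96 -26.88  30.  ]
 [633.67  61.56  30.  ]]
[577.65  24.87  -0.2 ]
[[ 0.45  0.1  -0.91 -0.67  0.46  0.88 -0.35]
 [-0.57  0.09 -0.11  0.52 -1.63 -0.26  1.61]]
[[524.74 -10.49  30.  ]
 [613.01 -28.04  30.  ]
 [630.57  60.23  30.  ]]
[579.72  25.27  -0.19]
[[ 0.45  0.72 -0.33 -0.41 -0.04  1.31 -0.19  0.37 -0.36 -0.64 -1.6  -1.31
  -0.43  0.25 -0.71]
 [ 0.35  0.86  0.03  0.61  0.31 -1.59  1.67  3.12 -0.96 -0.31 -0.35  0.25
  -2.02 -0.9   1.26]]
[[527.02 -10.4   30.  ]
 [615.39 -27.44  30.  ]
 [632.43  60.94  30.  ]]
[535.28 -11.66] [530.39  -8.92]
[539.75 -11.97] [535.52 -14.77]
```

```bash
cat >> h.py <<'E'
Q=np.array([580,25.3,-0.192])
def r2w(x,y):
    c,s=np.cos(Q[2]),np.sin(Q[2]);return np.array([Q[0]+c*x-s*y,Q[1]+s*x+c*y])
def w2r(p):
    c,s=np.cos(Q[2]),np.sin(Q[2]);d=np.array(p[:2])-Q[:2];return np.array([c*d[0]+s*d[1],-s*d[0]+c*d[1]])
def go(xr,yr,z,yaw):
    "shift in tool axes to a reader-frame target, tool yaw rel. to reader"
    o=sensors.get_obs();R=np.array(o['tool_rot']);p=np.array(o['ee_pos'])
    t=np.array([*r2w(xr,yr),z]);d=R.T@(t-p)
    cur=np.arctan2(R[1,0],R[0,0]);dy=(Q[2]+yaw-cur+np.pi)%(2*np.pi)-np.pi
    print('t',o['time_s'],'at reader',w2r(p).round(1),p.round(1),'yaw_r',round(cur-Q[2],3),'| shift',d.round(1),'turn',round(-dy,3),'F',np.array(o['ft_force']).round(1))
E
python3 -c "
from h import *
go(-85,-45,210,0)"
```

```text
t 1.1 at reader [-174.1 -686.1] [ 278.2 -615.   218.6] yaw_r 0.617 | shift [ 443.5 -471.4    8.7] turn 0.617 F [ 0.2  0.1 -0.2]
```

Request:
jog_arm(
  steps=[
    [44,-47,1,0.06],
    [88,-94,2,0.12],
    [133,-141,3,0.18],
    [177,-188,4,0.25],
    [222,-236,5,0.31],
    [266,-283,5,0.37],
    [310,-330,6,0.43],
    [355,-377,7,0.49],
    [400,-424,8,0.55],
    [443.5,-471.4,8.7,0.617],
  ],
  fingers=0,
)

```text
time_s: 2.35
ee_pos: [481.2, -21.8, 210.6]
tool_rot: [[0.981, -0.193, 0.001], [-0.193, -0.981, -0.0], [0.001, -0.0, -1.0]]
ft_force: [1.1, -0.3, 0.2]
width: 0.01
```

```bash
python3 -c "
from h import *
cv2.imwrite('pics/w1.png',read_camera('wrist'))
print(sensors.get_obs()['width'])
go(-85,-45,210,0)"
```

```text
0.0064129479207485724
t 2.4 at reader [-87.9 -59.2] [482.4 -16.  210.2] yaw_r -0.003 | shift [  2.8 -14.2   0.3] turn -0.003 F [-0.7  2.8 -1.5]
```

View pics/w1.png

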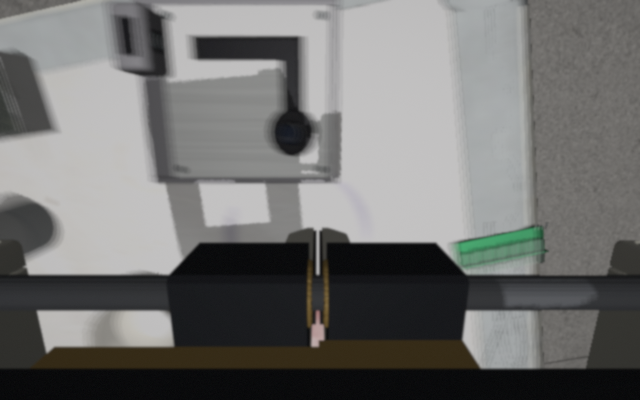

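Request:
jog_arm(
  steps=[
    [0,0,30,0],
    [0,0,60,0],
    [0,0,60,0],
    [0,0,60,0],
  ],
)

```text
time_s: 2.9
ee_pos: [481.3, -24.1, 151.6]
tool_rot: [[0.982, -0.191, 0.001], [-0.191, -0.982, -0.0], [0.001, -0.0, -1.0]]
ft_force: [-1.1, -0.6, 0.7]
width: 0.01
```

```bash
cat >> h.py <<'E'
def wpix(u,v,z):
    o=sensors.get_obs();T=np.array(camera_params('wrist')['tool_from_camera']);K=np.array(camera_params('wrist')['camera_matrix'])
    R=np.array(o['tool_rot']);p=np.array(o['ee_pos'])
    d=R@T[:3,:3]@np.linalg.inv(K)@np.array([u,v,1.]);c=R@T[:3,3]+p
    return c+d*(z-c[2])/d[2]
E
python3 -c "
from h import *
np.set_printoptions(precision=1,suppress=True)
go(-85,-45,130,0)
cv2.imwrite('pics/w2.png',read_camera('wrist'))
for n,z in [('slot_start',30),('slot_corner',30),('slot_end',30),('carriage',30),('vial',42)]:
    for d in landmark_of('wrist',n)[:1]:
        w=wpix(*d['centre'],z);print(n,d['p'],d['centre'],w,w2r(w))
"
```

```text
t 2.9 at reader [-87.5 -67.3] [481.3 -24.1 151.6] yaw_r -0.0 | shift [  2.4 -22.3  21.6] turn -0.0 F [-1.1 -0.6  0.7]
slot_corner 0.58 [291.7, 35.6] [613.3 -28.1  30. ] [ 42.9 -46.1]
slot_end 0.86 [177.6, 33.1] [632.6  61.5  30. ] [44.7 45.6]
carriage 0.86 [294.1, 136.3] [534.6 -13.3  30. ] [-37.2 -46.6]
vial 0.6 [292.9, 136.2] [535.2 -13.2  42. ] [-36.6 -46.4]
```

View pics/w2.png

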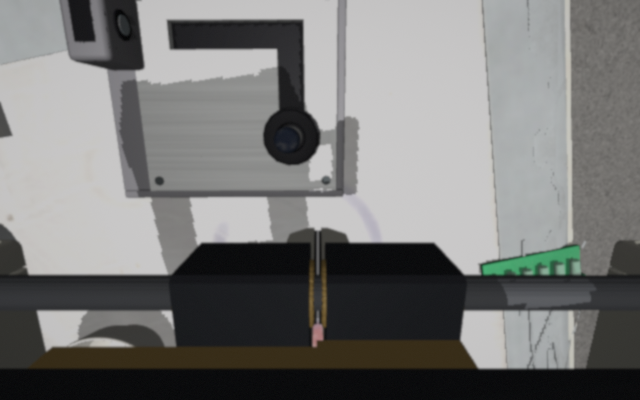

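Request:
jog_arm(
  steps=[
    [2.4,-22,0,0],
    [2.4,-22,30,0],
    [2.4,-22,60,0],
    [2.4,-22,100,0],
    [2.4,-22,113,0],
    [2.4,-22,113,0],
  ],
)

```text
time_s: 3.95
ee_pos: [487.4, -2.8, 37.4]
tool_rot: [[0.982, -0.191, -0.001], [-0.191, -0.982, 0.0], [-0.001, 0.0, -1.0]]
ft_force: [-0.1, -0.8, 0.5]
width: 0.004
```

```bash
python3 -c "
from h import *
np.set_printoptions(precision=1,suppress=True)
go(-85,-45,37,0)
b=read_camera('scene')
go(-67,-45,37,0)
go(13,-45,37,0)
cv2.imwrite('pics/s3.png',cv2.resize(b[90:240,200:400],None,fx=4,fy=4))
"
```

```text
t 3.95 at reader [-85.5 -45.2] [487.4  -2.8  37.4] yaw_r -0.0 | shift [ 0.5 -0.2  0.4] turn -0.0 F [-0.1 -0.8  0.5]
t 4.0 at reader [-85.  -45.1] [488.   -2.8  38.4] yaw_r -0.0 | shift [18.  -0.1  1.4] turn -0.0 F [-0.2 -0.8  1.2]
t 4.0 at reader [-85.  -45.1] [488.   -2.8  38.4] yaw_r -0.0 | shift [98.  -0.2  1.4] turn -0.0 F [-0.2 -0.8  1.2]
```

View pics/s3.png

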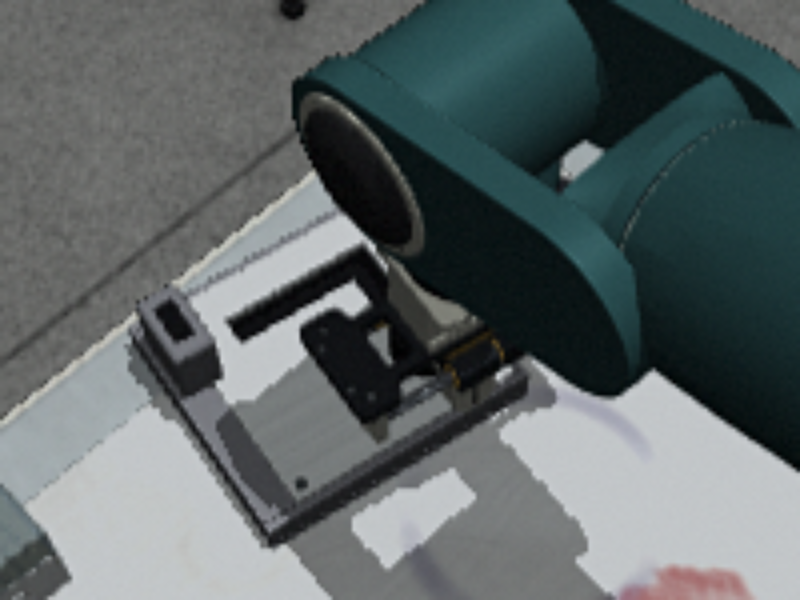

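```bash
python3 -c "
from h import *
np.set_printoptions(precision=1,suppress=True)
c=camera_params('wrist');T=np.array(c['tool_from_camera']);K=np.array(c['camera_matrix']);print(T,K)
for (u,v) in [(290,243),(290,231),(345,231),(350,243),(200,243),(170,278),(300,278)]:
    d=T[:3,:3]@np.linalg.inv(K)@np.array([u,v,1.])
    print(u,v,[(z,(T[:3,3]+d*(z-T[2,3])/d[2]).round(1)[:2]) for z in (0,-20,-40,-55,-65,-84)])
cv2.imwrite('pics/w4.png',read_camera('wrist'))
"
```

```text
[[  -0.    -1.    -0.2   65.8]
 [   1.    -0.     0.    -1.1]
 [  -0.    -0.2    1.  -167. ]
 [   0.     0.     0.     1. ]] [[328.7   0.  317.4]
 [  0.  328.7 198.7]
 [  0.    0.    1. ]]
290 243 [(0, array([ -0. , -15.8])), (-20, array([  7.8, -14. ])), (-40, array([ 15.7, -12.3])), (-55, array([ 21.6, -10.9])), (-65, array([ 25.6, -10.1])), (-84, array([33.1, -8.4]))]
290 231 [(0, array([  6.8, -15.6])), (-20, array([ 13.9, -13.9])), (-40, array([ 20.9, -12.1])), (-55, array([ 26.2, -10.8])), (-65, array([ 29.8, -10. ])), (-84, array([36.5, -8.3]))]
345 231 [(0, array([ 6.8, 13.9])), (-20, array([13.8, 12.1])), (-40, array([20.9, 10.3])), (-55, array([26.2,  8.9])), (-65, array([29.7,  8. ])), (-84, array([36.4,  6.3]))]
350 243 [(0, array([-0.1, 16.7])), (-20, array([ 7.8, 14.6])), (-40, array([15.7, 12.4])), (-55, array([21.6, 10.8])), (-65, array([25.5,  9.8])), (-84, array([33. ,  7.7]))]
200 243 [(0, array([  0.1, -64.4])), (-20, array([  7.9, -56.8])), (-40, array([ 15.8, -49.3])), (-55, array([ 21.7, -43.6])), (-65, array([ 25.6, -39.8])), (-84, array([ 33.1, -32.6]))]
170 278 [(0, array([-20.6, -82.9])), (-20, array([-10.3, -73.1])), (-40, array([  0.1, -63.3])), (-55, array([  7.8, -56. ])), (-65, array([ 13. , -51.1])), (-84, array([ 22.8, -41.8]))]
300 278 [(0, array([-20.8, -10.6])), (-20, array([-10.4,  -9.5])), (-40, array([-0.1, -8.4])), (-55, array([ 7.7, -7.5])), (-65, array([12.9, -6.9])), (-84, array([22.8, -5.9]))]
```

View pics/w4.png

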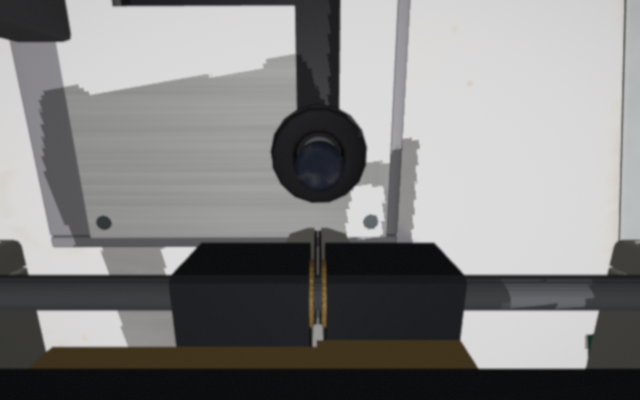

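Request:
jog_arm(
  steps=[
    [6,0,1.5,0],
    [11,0,1.5,0],
    [15,0,1.5,0],
    [18,0,1.5,0],
    [22,0,1.5,0],
    [27,0,1.5,0],
    [33,0,1.5,0],
    [39,0,1.5,0],
    [45,0,1.5,0],
    [50,0,1.5,0],
  ],
)

```text
time_s: 5.3
ee_pos: [536.9, -12.4, 35.6]
tool_rot: [[0.982, -0.191, -0.0], [-0.191, -0.982, -0.0], [-0.0, 0.0, -1.0]]
ft_force: [-3.8, 0.9, 3.4]
width: 0.009
```

```bash
python3 -c "
from h import *
np.set_printoptions(precision=1,suppress=True)
cv2.imwrite('pics/w5.png',read_camera('wrist'))
go(13,-45,37,0)
for n,z in [('slot_corner',30),('slot_end',30),('carriage',30),('vial',42)]:
    for d in landmark_of('wrist',n)[:1]:
        w=wpix(*d['centre'],z);print(n,d['p'],d['centre'],w,w2r(w))
"
```

```text
t 5.35 at reader [-34.7 -45.2] [537.4 -12.5  35.7] yaw_r -0.0 | shift [47.7 -0.2 -1.3] turn -0.0 F [-0.4 -0.5  0. ]
slot_corner 0.73 [317.2, 92.1] [614.1 -26.5  30. ] [ 43.3 -44.3]
slot_end 0.66 [132.5, 90.7] [632.3  64.   30. ] [43.9 48. ]
carriage 0.64 [319.8, 183.3] [567.8 -18.8  30. ] [ -3.6 -45.7]
vial 0.57 [318.3, 185.9] [568.9 -18.1  42. ] [ -2.7 -44.8]
```

View pics/w5.png

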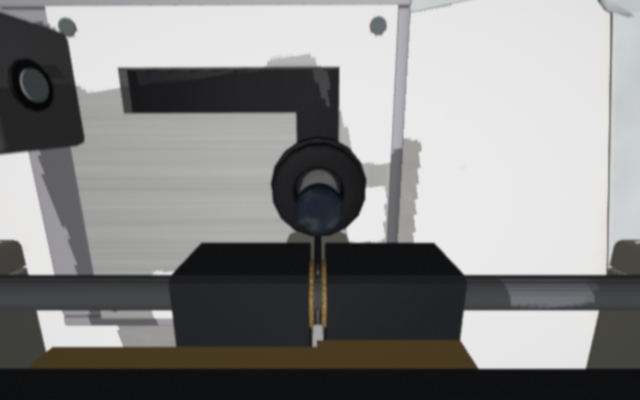

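```bash
python3 -c "
from h import *
np.set_printoptions(precision=1,suppress=True)
for p in [(339,67),(297,112),(119,67),(126,112)]: print(p,w2r(wpix(*p,30)))
"
```

```text
(339, 67) [ 54.6 -55.1]
(297, 112) [ 33.2 -34.1]
(119, 67) [54.7 53.1]
(126, 112) [33.3 52.7]
```

Request:
jog_arm(
  steps=[
    [5,0,0,0],
    [11,0,0,0],
    [17,0,0,0],
    [23,0,0,0],
    [29,0,0,0],
    [35,0,0,0],
    [40,0,0,0],
    [44,0,0,0],
    [47,0,0,0],
    [49,0,0,0],
  ],
)

```text
time_s: 6.8
ee_pos: [584.8, -21.7, 35.7]
tool_rot: [[0.982, -0.191, -0.0], [-0.191, -0.982, -0.0], [-0.0, 0.0, -1.0]]
ft_force: [-1.8, -0.6, -1.5]
width: 0.006
```

```bash
python3 -c "
from h import *
np.set_printoptions(precision=1,suppress=True)
cv2.imwrite('pics/w6.png',read_camera('wrist'))
go(14,-45,36,0)
for n,z in [('slot_end',30),('carriage',30),('vial',42)]:
    for d in landmark_of('wrist',n)[:1]:
        w=wpix(*d['centre'],z);print(n,d['p'],d['centre'],w,w2r(w))
"
```

```text
t 6.85 at reader [ 13.8 -45.2] [584.9 -21.7  35.7] yaw_r -0.0 | shift [ 0.2 -0.2 -0.3] turn -0.0 F [-0.6 -0.2 -0.5]
slot_end 0.75 [149.6, 189.2] [630.3  62.1  30. ] [42.3 45.7]
carriage 0.85 [320.4, 183.8] [615.5 -28.4  30. ] [ 45.1 -45.9]
vial 0.88 [318.6, 188.4] [615.7 -27.4  42. ] [ 45.1 -44.9]
```

View pics/w6.png

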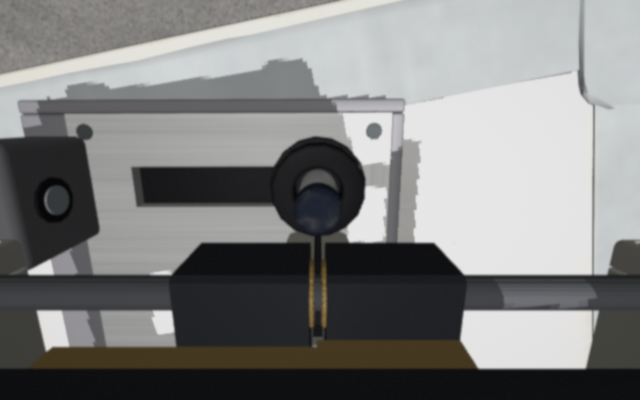

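Request:
jog_arm(
  steps=[
    [-12,0,0,0],
    [-22,0,-20,0],
    [-26,10,-45,-0.1],
    [-26,25,-45,-0.28],
    [-22,40,-45,-0.46],
    [-14,46,-45,-0.64],
    [0,46,-45,-0.82],
    [14,46,-45,-1.0],
    [26,46,-45,-1.18],
    [31.7,46,-45,-1.36],
  ],
)

```text
time_s: 8.25
ee_pos: [606.8, -72.7, 80.7]
tool_rot: [[0.387, 0.922, -0.0], [0.922, -0.387, 0.0], [-0.0, -0.0, -1.0]]
ft_force: [-1.1, 0.2, -0.4]
width: 0.002
```

```bash
python3 -c "
from h import *
go(45.5,-91,81,np.pi/2)"
```

```text
t 8.25 at reader [ 45.  -91.1] [606.8 -72.7  80.7] yaw_r 1.366 | shift [ 0.2  0.5 -0.3] turn -0.205 F [-1.1  0.2 -0.4]
```

Request:
jog_arm(
  steps=[
    [0,0.5,0,-0.1],
    [0,0.5,0,-0.2],
    [0,0.5,0,-0.205],
    [0,0.5,0,-0.205],
  ],
)

```text
time_s: 8.75
ee_pos: [607.1, -73.0, 80.8]
tool_rot: [[0.199, 0.98, 0.0], [0.98, -0.199, -0.0], [0.0, 0.0, -1.0]]
ft_force: [-0.7, 0.2, 0.3]
width: 0.004
```

```bash
python3 -c "
from h import *
np.set_printoptions(precision=1,suppress=True)
cv2.imwrite('pics/w7.png',read_camera('wrist'))
go(45.5,-91,36,np.pi/2)
for n,z in [('slot_corner',30),('slot_end',30),('carriage',30),('vial',42)]:
    for d in landmark_of('wrist',n)[:1]:
        w=wpix(*d['centre'],z);print(n,d['p'],d['centre'],w,w2r(w))
"
```

```text
t 8.8 at reader [ 45.5 -91.3] [607.2 -73.   80.8] yaw_r 1.563 | shift [ 0.3  0.  44.8] turn -0.008 F [-0.4 -0.6  0.2]
carriage 0.72 [320.2, 151.3] [618.  -29.2  30. ] [ 47.7 -46.2]
vial 0.69 [319.8, 151.8] [617.9 -28.2  42. ] [ 47.4 -45.3]
```

View pics/w7.png

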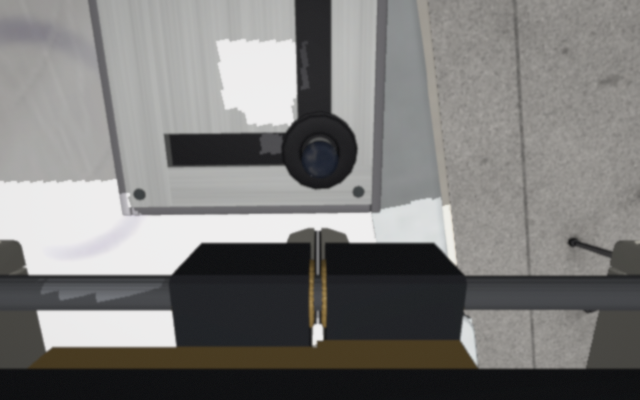

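```bash
python3 -c "
from h import *
np.set_printoptions(precision=1,suppress=True)
for p in [(298,90),(331,90),(296,20),(331,20),(166,134),(168,166),(320,151)]: print(p,w2r(wpix(*p,30)))
print(w2r(wpix(320,149,42)), w2r(wpix(319.5,146,56)),w2r(wpix(320,155,90)))
"
```

```text
(298, 90) [33.9 -7.6]
(331, 90) [54.8 -7.8]
(296, 20) [33.6 32.5]
(331, 20) [54.7 32.3]
(166, 134) [-52.6 -34.2]
(168, 166) [-53.7 -55.1]
(320, 151) [ 47.6 -46. ]
[ 47.5 -43.6] [ 47.1 -40.5] [ 47.2 -42. ]
```

Request:
jog_arm(
  steps=[
    [0,0,25,-0.008],
    [0,0,44.8,-0.008],
    [4,0,44.8,-0.008],
    [9,0,44.8,-0.008],
    [13,0,44.8,-0.008],
    [16,0,44.8,-0.008],
    [19,0,44.8,-0.008],
    [22,0,44.8,-0.008],
  ],
)

```text
time_s: 10.0
ee_pos: [612.0, -51.9, 36.7]
tool_rot: [[0.189, 0.982, 0.001], [0.982, -0.189, -0.001], [-0.001, 0.001, -1.0]]
ft_force: [-2.9, -5.1, 4.8]
width: 0.009
```

```bash
python3 -c "
from h import *
np.set_printoptions(precision=1,suppress=True)
cv2.imwrite('pics/w8.png',read_camera('wrist'))
go(44.5,-20,36,np.pi/2)
for n,z in [('slot_corner',30),('slot_end',30),('carriage',30),('vial',42)]:
    for d in landmark_of('wrist',n)[:1]:
        w=wpix(*d['centre'],z);print(n,d['p'],d['centre'],w,w2r(w))
"
```

```text
t 10.05 at reader [ 46.1 -69.3] [612.  -51.6  36.7] yaw_r 1.573 | shift [49.3 -1.5  0.6] turn 0.002 F [-0.6 -2.8  3.5]
slot_end 0.55 [308.5, 10.6] [629.9  63.2  30. ] [41.7 46.7]
carriage 0.89 [322.4, 181.1] [620.9 -19.1  30. ] [ 48.7 -35.8]
vial 0.59 [321.1, 185.4] [620.1 -18.8  42. ] [ 47.8 -35.6]
```

View pics/w8.png

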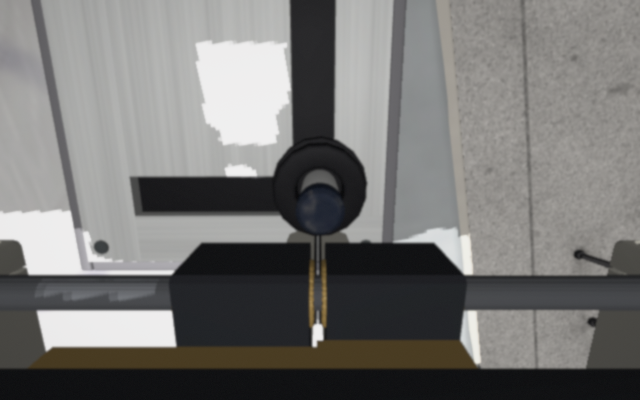

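Request:
jog_arm(
  steps=[
    [4,-0.5,0.5,0],
    [9,-1,0.5,0],
    [14,-1.5,0.5,0],
    [20,-1.5,0.5,0],
    [26,-1.5,0.5,0],
    [32,-1.5,0.5,0],
    [38,-1.5,0.5,0],
    [44,-1.5,0.5,0],
    [49,-1.5,0.5,0],
    [53,-1.5,0.5,0],
  ],
)

```text
time_s: 11.5
ee_pos: [620.3, 1.2, 35.4]
tool_rot: [[0.189, 0.982, -0.0], [0.982, -0.189, 0.0], [0.0, -0.0, -1.0]]
ft_force: [-1.0, -4.0, 4.3]
width: 0.002
```

```bash
python3 -c "
from h import *
np.set_printoptions(precision=1,suppress=True)
cv2.imwrite('pics/w9.png',read_camera('wrist'))
go(44.5,13.5,36,np.pi/2)
for n,z in [('slot_end',30),('carriage',30),('vial',42)]:
    for d in landmark_of('wrist',n)[:1]:
        w=wpix(*d['centre'],z);print(n,d['p'],d['centre'],w,w2r(w))
"
```

```text
t 11.55 at reader [ 44.2 -15.6] [620.4   1.6  35.3] yaw_r 1.573 | shift [29.1  0.4 -0.7] turn 0.002 F [-0.1 -2.   2. ]
slot_end 0.61 [313.1, 128.8] [629.6  61.9  30. ] [41.7 45.4]
carriage 0.65 [325.3, 182.7] [630.5  33.   30. ] [48.1 17.2]
vial 0.87 [322.0, 187.8] [628.5  33.   42. ] [46.1 16.8]
```

View pics/w9.png

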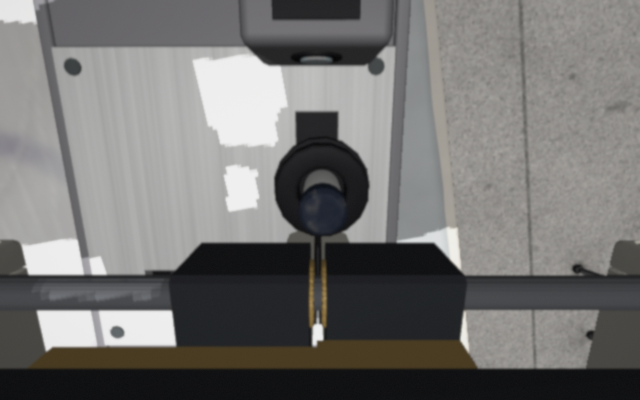

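Request:
jog_arm(
  steps=[
    [4,0,0,0],
    [9,0,0,0],
    [14,0,0,0],
    [18,0,0,0],
    [21,0,0,0],
    [24,0,0,0],
    [26,0,0,0],
    [27.5,0,0,0],
    [28,0,0,0],
    [28,0,0,0],
  ],
)

```text
time_s: 12.95
ee_pos: [625.6, 28.4, 35.4]
tool_rot: [[0.189, 0.982, 0.0], [0.982, -0.189, 0.0], [0.0, 0.0, -1.0]]
ft_force: [0.1, -1.0, -0.8]
width: 0.007
```

```bash
python3 -c "
from h import *
np.set_printoptions(precision=1,suppress=True)
cv2.imwrite('pics/w10.png',read_camera('wrist'))
go(44.5,13.5,36,np.pi/2)
for n,z in [('carriage',30),('vial',42)]:
    for d in landmark_of('wrist',n)[:1]:
        w=wpix(*d['centre'],z);print(n,d['p'],d['centre'],w,w2r(w))
"
```

```text
t 13.0 at reader [44.2 11.7] [625.6  28.3  35.5] yaw_r 1.573 | shift [ 1.8  0.3 -0.5] turn 0.002 F [-0.4  0.1 -0.1]
carriage 0.63 [320.1, 183.7] [633.1  59.9  30. ] [45.5 44.1]
vial 0.8 [320.1, 184.0] [633.4  62.1  42. ] [45.4 46.4]
```

View pics/w10.png

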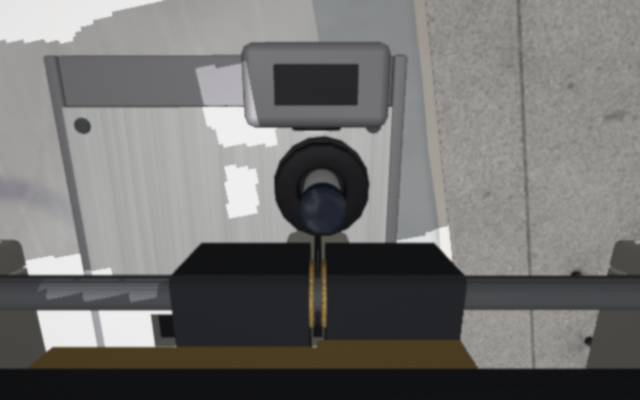

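Carriage about 1–2 mm short of the stop by this frame; feel for the stop with small steps.

Request:
jog_arm(
  steps=[
    [0.7,0,0,0],
    [1.3,0,0,0],
    [1.8,0,0,0],
    [1.8,0,0,0],
  ],
)

```text
time_s: 13.6
ee_pos: [625.9, 29.1, 35.5]
tool_rot: [[0.189, 0.982, -0.0], [0.982, -0.189, -0.002], [-0.002, 0.0, -1.0]]
ft_force: [-2.4, -10.3, 1.3]
width: 0.004
```

Request:
jog_arm(
  steps=[
    [0.5,0,0,0],
    [1,0,0,0],
    [1,0,0,0],
  ],
)

```text
time_s: 13.98
ee_pos: [626.0, 29.3, 35.6]
tool_rot: [[0.189, 0.982, -0.001], [0.982, -0.189, -0.003], [-0.003, 0.0, -1.0]]
ft_force: [-3.2, -15.7, 2.4]
width: 0.005
```

Request:
jog_arm(
  steps=[
    [-2,0,0,0],
    [-10,0,0,0],
    [-30,0,0,0],
    [-50,0,-10,0],
    [-60,0,-50,0],
    [-70,0,-90,0],
    [-70,0,-110,0],
    [-70,0,-110,0],
  ],
)

```text
time_s: 14.98
ee_pos: [613.3, -38.0, 146.6]
tool_rot: [[0.189, 0.982, 0.002], [0.982, -0.189, -0.0], [0.0, 0.002, -1.0]]
ft_force: [-0.3, 0.4, -0.1]
width: 0.004
```

```bash
python3 -c "
from h import *
np.set_printoptions(precision=1,suppress=True)
cv2.imwrite('pics/w11.png',read_camera('wrist'))
b=read_camera('scene');cv2.imwrite('pics/s11.png',cv2.resize(b[90:240,200:400],None,fx=4,fy=4))
go(44.5,13.5,36,np.pi/2)
for n,z in [('slot_end',30),('carriage',30),('vial',42)]:
    for d in landmark_of('wrist',n)[:1]:
        w=wpix(*d['centre'],z);print(n,d['p'],d['centre'],w,w2r(w))
"
```

```text
t 15.075 at reader [ 43.9 -55.5] [612.5 -37.6 143.9] yaw_r 1.573 | shift [ 69.    1.  107.9] turn 0.002 F [ 0.2 -0.2 -0.6]
carriage 0.71 [321.1, 76.0] [633.6  59.4  30. ] [46.1 43.7]
vial 0.64 [319.9, 71.6] [633.   61.4  42. ] [45.2 45.6]
```

View pics/w11.png

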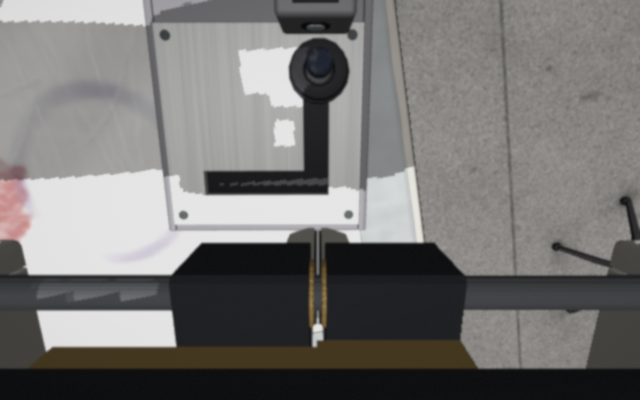

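View pics/s11.png

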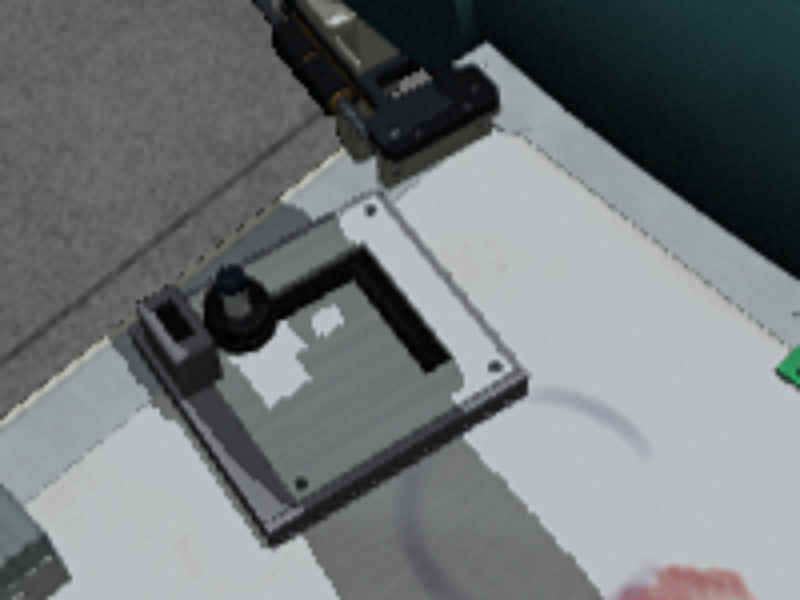

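The pictures show the carriage at the end of leg 2 beside the head (wrist 320,70), with the vial upright in its middle. The fingers are clear.

```bash
python3 -c "
from h import *
print(ticket.finish_job(), sensors.get_obs()['time_s'])"
```

```text
the job is handed in; nothing more can be done
the job is handed in; nothing more can be done
```

I pushed the carriage with the shut fingertips along leg 1 to the corner, then backed off, turned the tool 90° and pushed it along leg 2 to the stop. The job was handed in just after 15 s.

- **At the stop:** on the last small steps the force rose to about 16 N while the tool moved about 1 mm or less, which I took as the end stop. The network then put the carriage at about (46, 44) mm in the reader frame, against a nominal (45, 45). My fitted reader frame is good to about 1–2 mm.
- **Corner:** before leg 2 the carriage stood about 3 mm past the corner in x, close to leg 1's stop. It still turned into leg 2 without binding.
- **Vial:** it stands upright and central in the last wrist and scene pictures.
- **Robot and bench:** the fingers were clear of everything when I handed in. The arm's path stayed away from the other things on the bench, but I did not measure their positions again at the end.
- **Missed check:** the networks did not find slot_end in the last wrist picture. I relied on the stop force and the carriage position instead.

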